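# Pack the red carton into the dispatch case and shut the lid

## Task

Pack the red-topped medicine carton for dispatch: take it out of the grey rack, stand it upright on the raised step between the two rails inside the yellow case, setting it down gently rather than dropping it in, and then close the case's lid fully. Leave the other cartons and the loose things on the desk where they are.

Things in the scene. Friction and masses are not known exactly. Their poses are not given: they have to be found in the camera images.
- carton_red: To pack: medicine carton, a white rectangular box standing upright with a red top face and a red band round its upper part: 58 mm along its x, 36 mm along its y, 76 mm tall, 100 to 200 g. Origin: centre of its underside, z up. In the rack it can be held only across its x; in the case there is finger room only across its y.
- carton_blue: Bystander, to be left where it stands: medicine carton, a white rectangular box standing upright with a blue top face and a blue band round its upper part: 58 mm along its x, 36 mm along its y, 76 mm tall, 100 to 200 g. Origin: centre of its underside, z up.
- carton_green: Bystander, to be left where it stands: medicine carton, a white rectangular box standing upright with a green top face and a green band round its upper part: 58 mm along its x, 36 mm along its y, 76 mm tall, 100 to 200 g. Origin: centre of its underside, z up.
- rack: Grey rack fixed to the desk: three bays in a row along its y, a carton in each. Origin: centre of its underside. Base 48 (x) by 156 (y) mm, 6 mm thick, under the cartons; bay centres y = -50, 0, 50 mm, bays 44 mm wide; 6 mm dividers rise to 86 mm above the desk (cartons' tops: 82). Open at both x ends, where cartons overhang by 5 mm.
- case: Yellow open-topped case fixed to the desk, 80 (x) by 134 (y) mm, rim 120 mm high, walls 5 mm. Origin: centre of its underside; lid hinged on its +x rim. Inside, centred, a grey step along x, top 26 mm above the desk; on it two rails along x (tops at 46 mm, 5 mm thick) leave a channel 46 mm wide, 70 mm long: the carton's 58 mm side goes along x, either way round. 34 mm free outside each rail.
- case_step (a point): Centre of the top of the raised step in the yellow case, between the rails: where the centre of the carton's underside belongs. Axes as the case's.
- lid (a joint): Angle of the yellow lid: 0 = fully shut, 1.57 = upright, up to 2.35 rad leaning back; starts open. A stiff hinge: the lid stays where it is left. Pushing it takes about 2 N at its edge. Lid panel 80 mm (from hinge to front edge) by 134 mm, 8 mm thick.
- lid_hinge (a point): Point on the lid's hinge line at its middle: on the case's +x rim, 40 mm along the case's x from its centre, 120 mm above the desk; hinge line along the case's y. Turns with the lid.
- lid_tab (a point): Middle of the outer end of the black tab (50 mm wide, 8 mm thick) at the lid's free edge: 100 mm from the hinge line. Turns with the lid.
- bottle_a: Bystander, to be left where it stands: small amber medicine bottle, red cap, 40 mm diameter, 95 mm tall. Origin: centre of its underside.
- bottle_b: Bystander, to be left where it stands: another amber bottle, same size, red cap. Origin: centre of its underside.
- cup: Bystander, to be left where it stands: small white measuring cup, 42 mm diameter, 40 mm tall. Origin: centre of its underside.
- tape: Bystander, to be left where it stands: roll of clear tape lying flat, 80 mm diameter, 24 mm high. Origin: centre of its underside.
- jar: Bystander, to be left where it stands: white plastic jar, 50 mm diameter, 60 mm tall. Origin: centre of its underside.
Things that resemble listed ones, but are neither listed nor needed, are in the scene too. Leave any black or purple look-alike of the carton_red alone. Several things have the shape of the case; the one meant has the colours described above.

How it is judged:
By the outcome, as a careful person would: the job done as asked, in the order asked, and still so for the second after the job is handed in, with the robot touching nothing.
It also fails if it takes over 72 s, if anything falls off the work surface, if the arm or the gripper's body presses on something with over 40 N, if the wrist force passes 120 N, or if a joint passes its speed limit or range.

## Robot

A 6-joint arm with a two-finger parallel gripper is mounted at the origin on the work surface. World frame = base frame: x ahead of the robot, y to its left, z up, the work surface at z = 0. Lengths are in mm, angles in rad, forces in N, time in s.
With the tool pointing down it reaches from about 350 to 775 mm from the base axis. Payload 7.3 kg.
Tool frame: the origin (TCP) lies at the centre of the arm's flange, where the gripper is bolted on; the fingertips stand 178 mm ahead of it and the grasp point (between the pads) lies 159 mm ahead of it; z points along the fingers, y is the line along which they close (so a half turn about z gives the same grasp; the last joint's range is limited). The gripper opens to 92 mm and grips with 3 to 60 N. Pads are 19 mm wide; open, the fingers measure 130 mm over their backs; the gripper's body (75 mm by 190 mm) begins 47 mm behind the grasp point.
Start: joints at [1.179, 0.342, 1.524, -0, 1.275, -0.146], TCP at [127.727, 509.228, 404.741] pointing down, gripper open.
Joint ranges: [-2.53, 2.53], [-0.77, 2.02], [0.04, 2.7], [-1, 4.14], [0.28, 2.66], [-3.11, 3.11]. Speed limits (rad/s): [2.57, 2.57, 3.14, 3.14, 3.14, 3.14].

## Interface

Orientations are given as [roll, pitch, yaw] about the fixed x, y, z axes, in that order (R = Rz(yaw) Ry(pitch) Rx(roll)).
In Python, from plant import * gives the robot as it stands. The module is installed in compiled form; this text tells all that it offers.
- The arm moves only by the shell command python3 -m inch 'ROWS'. ROWS is JSON, a list of rows, each a list of 5 numbers: the shift along the tool's x, y, z in m, then the turn about the tool's z in rad, then the opening, from 0 (shut) to 1 (fully open). In form: [[tx, ty, tz, spin, claw], ...]. A call has 1 to 8 rows; each row is the pose to reach, as a shift and turn from the pose commanded when the call began, along the tool's axes at that moment; what a row does not reach only later rows make up. A row lasts 1/12 s, in which the tool goes at most 41.7 mm and 7.16 degrees, less where a joint would pass 70% of its speed; a pose out of reach is approached as far as the arm can. A call with a gripper value outside its range is refused whole. The fingers move at their own pace and stop on an object; the grip force is fixed at half the most. Time passes only in rows, so rows that repeat a pose let the fingers close. It gives the time, the measured TCP pose, the force, the opening and the grip force at its end, in the units of the state.
- get_obs(): the state, without advancing time (a new reading comes with each control period).
- capture(name): name is "scene" or "top" or "wrist"; returns a dict with "color" (480x640x3 uint8, red, green, blue), "intrinsics" (3x3 intrinsics, pixels), "pose" (4x4, takes a point from camera to world coordinates). Camera axes: x right, y down, z forward; pixel columns grow to the right and rows downward; lengths in mm; the calibration is good to about 2 mm. A picture is of the moment at which its call begins. There is no depth.
- close_job(): hands the job in; it is judged then, once.
Trained networks look in a picture, given as the dict that the camera call returned (one of the last four; its "shot" number tells which), for a name from the list of things; names that differ only in an ending like _2 or _b are one class to them, and where a whole thing is asked for, a point or a joint stands for the part that bears it (a point fixed in the world has none). Each returns a list of dicts, best first, with "conf" (0 to 1); they miss things now and then, are a little off and sometimes report something else, mostly with a low value. They report only what shows in the picture. A call takes as long as a camera call. They do not tell look-alikes from the thing itself.
- look_for(picture, target): "rect" ([centre column, centre row, width, height] in pixels, round what is visible of it).
- trace(picture, target): "pixels" (480x640 bool, what is visible of it) and "rect" ([centre column, centre row, width, height] in pixels, round what is visible of it).
- tip_of(picture, target): "centre" ([column, row] in pixels: a listed point, or the origin of a listed thing).
The state is a dict: "time": time; "joint_positions": joint angles; "dq": joint speeds; "tau": joint torques, N m; "tool_pos": TCP position; "tcp_rot": TCP orientation; "contact_force": force on the tool from outside, world axes, zero at the start; "moment": the same for the moment, N m; "grip_width": finger opening in mm; "finger_force": force on a finger pad.
Only numpy, scipy, OpenCV 4.12 (cv2) and the standard library are available. Lean on these libraries where they do the work, as an engineer would, in place of code of your own. Each camera call takes 0.05 s, during which the arm holds its last target. There are 200 camera calls.

## Working session

There is one attempt and no reset: what is moved stays moved. The work goes in short steps, Python scripts to look and compute and a shell command to move; the robot and the scene stay as the last step left them, time stands still between calls to the robot, and variables do not carry over. Pictures are saved under pics/ and viewed, at most 10 in all, crops included, and the job is handed in when it is done.

```bash
mkdir -p pics; cat > h.py <<'E'
from plant import *
import numpy as np, cv2
def save(p,n): cv2.imwrite('pics/'+n+'.png',p['color'][:,:,::-1])
def ray(p,uv):
    K=np.array(p['intrinsics']);T=np.array(p['pose'])
    d=T[:3,:3]@np.linalg.solve(K,[uv[0],uv[1],1.]);return T[:3,3],d/np.linalg.norm(d)
def atz(p,uv,z):
    o,d=ray(p,uv);return o+d*(z-o[2])/d[2]
def tri(obs):
    A=np.zeros((3,3));b=np.zeros(3);R=[ray(p,uv) for p,uv in obs]
    for o,d in R:
        M=np.eye(3)-np.outer(d,d);A+=M;b+=M@o
    x=np.linalg.solve(A,b);return x,[round(float(np.linalg.norm((np.eye(3)-np.outer(d,d))@(x-o))),1) for o,d in R]
E
python3 - <<'E'
from h import *
np.set_printoptions(precision=1,suppress=True)
for n in ['scene','top']:
    p=capture(n);save(p,n);print(n,np.array(p['pose'])[:3])
    for t in ['carton_red','rack','case','case_step','lid_hinge','lid_tab']:
        print(t,[(np.array(r['centre']),round(r['conf'],2)) for r in tip_of(p,t)][:5])
o=get_obs();print(o['time'],o['tool_pos'],o['tcp_rot'],o['grip_width'])
E
```

```text
scene [[  -0.7    0.5   -0.5 1219.9]
 [   0.7    0.5   -0.5  706.3]
 [   0.    -0.7   -0.7 1114.9]]
carton_red [(array([363.2, 365.7]), 0.94), (array([400.5, 345.5]), 0.72)]
rack [(array([389.3, 335.9]), 0.96), (array([263.1, 237.1]), 0.45)]
case [(array([259.5, 240. ]), 0.94), (array([309.4, 206.5]), 0.64)]
case_step [(array([264.5, 233.3]), 0.89), (array([310.6, 199.8]), 0.65)]
lid_hinge [(array([251.8, 215.7]), 0.85), (array([305.8, 180.1]), 0.61)]
lid_tab [(array([238.5, 200.8]), 0.98), (array([322.8, 160.8]), 0.82), (array([441.5, 377.1]), 0.42)]
top [[   0.    -1.     0.1  399.1]
 [  -1.    -0.     0.    -5.6]
 [  -0.    -0.1   -1.  1177.5]]
carton_red [(array([197.2, 277.5]), 0.88), (array([209.7, 230.3]), 0.87), (array([227.3, 192.4]), 0.76)]
rack [(array([231.5, 238.3]), 0.57)]
case [(array([404.9, 233.6]), 0.87), (array([406.7, 311.1]), 0.59)]
case_step [(array([407. , 235.3]), 0.72), (array([412.2, 312.5]), 0.71)]
lid_hinge [(array([414.6, 297.2]), 0.83), (array([409.3, 220.6]), 0.81)]
lid_tab [(array([425.2, 339.3]), 0.69), (array([414.8, 191.8]), 0.56)]
0.7 [127.7 509.2 404.8] [3.1 0.  2.9] 92.05385198790208
```

View pics/scene.png

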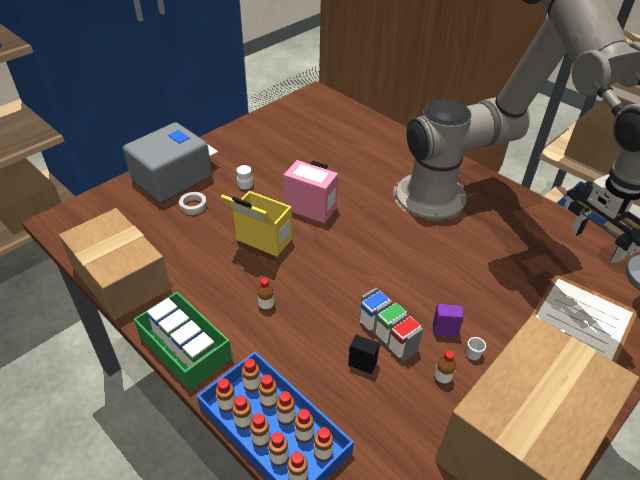

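View pics/top.png

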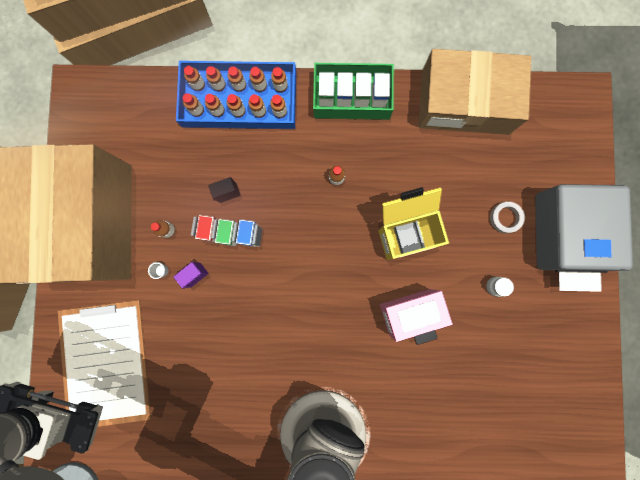

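The look-alikes are: the red carton at top (204,228) and scene (405,330), the black box at top (223,189), and the purple box at top (190,274). Red in the grey rack is the target. The yellow case is at top (413,230), scene (263,225), and the pink look-alike is at top (417,315).

```bash
python3 - <<'E'
from h import *
np.set_printoptions(precision=1,suppress=True)
s=capture('scene');t=capture('top')
S={};
pick={'carton_red':((400,345),(209,230)),'rack':((389,336),(231,238)),'case':((260,240),(405,234)),'case_step':((264,233),(407,235)),'lid_hinge':((252,216),(409,220)),'lid_tab':((238,201),(415,192))}
for n,(a,b) in pick.items():
    f=lambda p,q:min([r['centre'] for r in tip_of(p,n)],key=lambda c:np.hypot(c[0]-q[0],c[1]-q[1]),default=q)
    print(n,tri([(s,f(s,a)),(t,f(t,b))]))
for n,uv,z in [('bottle',(157,228),95),('black',(223,189),50),('purple',(190,272),50),('redtop',(204,228),82),('bluetop',(245,232),82),('cup',(157,270),40),('bottle2',(337,172),95)]: print(n,atz(t,uv,z))
c=s['color'][270:400,320:500];cv2.imwrite('pics/crop.png',cv2.resize(c[:,:,::-1],None,fx=4,fy=4,interpolation=2))
w=capture('wrist');o=get_obs();print(o['tcp_rot'],o['tool_pos']);print(np.array(w['pose']));print(w['intrinsics'])
E
```

```text
carton_red (array([568.4, 280.9,  64.5]), [38.7, 38.7])
rack (array([487.3, 246.4,  -8. ]), [0.0, 0.0])
case (array([ 504.8, -206.5,    2. ]), [5.5, 5.5])
case_step (array([ 491.6, -208.7,   17.1]), [3.0, 3.0])
lid_hinge (array([ 527. , -194. ,  112.8]), [5.2, 5.2])
lid_tab (array([ 578. , -184.4,  208.4]), [2.3, 2.3])
bottle [499.8 406.6  95. ]
black [605.3 262.4  50. ]
purple [396.3 336.3  50. ]
redtop [503.1 297.3  82. ]
bluetop [495.2 197.5  82. ]
cup [399.6 422.2  40. ]
bottle2 [643.3 -22.2  95. ]
[3.1 0.  2.9] [127.7 509.2 404.7]
[[  0.2   0.9   0.3  45.8]
 [  1.   -0.2  -0.1 529.7]
 [  0.    0.3  -1.  385.6]
 [  0.    0.    0.    1. ]]
[[430.4   0.  323.5]
 [  0.  430.4 239.3]
 [  0.    0.    1. ]]
```

View pics/crop.png

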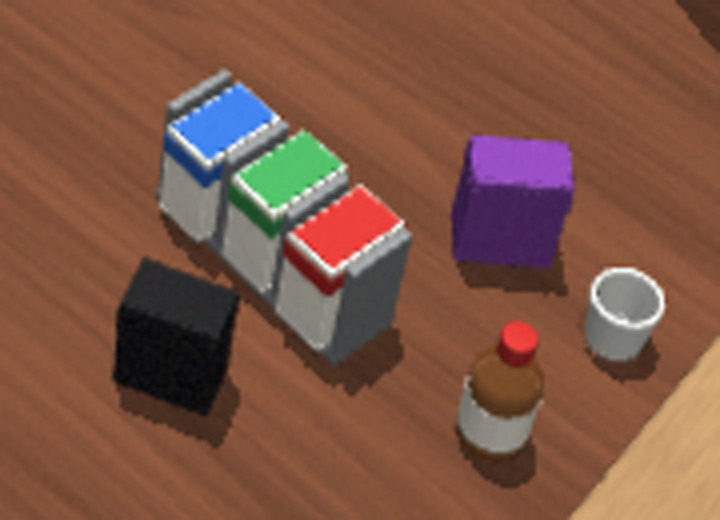

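The crop confirms it: red top and red band in the end bay of the grey rack. The black and purple boxes stand outside the rack. I'll move the wrist camera over it.

```bash
cat >> h.py <<'E'
from scipy.spatial.transform import Rotation as Ro
def plan(x,y,z,yaw,n=2):
    "tool shifts for n equal calls from here to TCP x y z (mm), yaw"
    o=get_obs();R=Ro.from_euler('xyz',o['tcp_rot']);p=np.array(o['tool_pos'])
    y0=o['tcp_rot'][2];s=-((yaw-y0+np.pi)%(2*np.pi)-np.pi)
    print('yaw',round(y0,4),'j',np.round(o['joint_positions'],2))
    for i in range(n):
        d=R.inv().apply((np.array([x,y,z])-p)/n)/1000
        print([round(float(v),4) for v in d],round(s/n,4)); R=R*Ro.from_euler('z',s/n)
E
python3 -c "
from h import *
plan(503,297,405,1.492)"
```

```text
yaw 2.8958 j [ 1.18  0.34  1.52  0.    1.28 -0.15]
[-0.2078, -0.0573, -0.0001] 0.7019
[-0.1957, 0.0904, -0.0001] 0.7019
```

```bash
r='[-0.2078,-0.0573,0,0.702,1]'
python3 -m inch '[[-0.2078,-0.0573,0,0.702,1],[-0.2078,-0.0573,0,0.702,1],[-0.2078,-0.0573,0,0.702,1],[-0.2078,-0.0573,0,0.702,1],[-0.2078,-0.0573,0,0.702,1],[-0.2078,-0.0573,0,0.702,1],[-0.2078,-0.0573,0,0.702,1],[-0.2078,-0.0573,0,0.702,1]]'
python3 -m inch '[[-0.1957,0.0904,0,0.702,1],[-0.1957,0.0904,0,0.702,1],[-0.1957,0.0904,0,0.702,1],[-0.1957,0.0904,0,0.702,1],[-0.1957,0.0904,0,0.702,1],[-0.1957,0.0904,0,0.702,1],[-0.1957,0.0904,0,0.702,1],[-0.1957,0.0904,0,0.702,1]]'
python3 - <<'E'
from h import *
o=get_obs();print(o['time'],o['tool_pos'],o['tcp_rot'])
w=capture('wrist');save(w,'w1');np.save('w1.npy',dict(w),allow_pickle=True)
E
```

```text
time: 2.12
tool_pos: [315.5, 402.9, 404.6]
tcp_rot: [-3.141, -0.0, 2.195]
contact_force: [-0.5, 0.0, 0.1]
grip_width: 91.8
finger_force: 0.0
time: 2.78
tool_pos: [502.0, 298.0, 404.4]
tcp_rot: [-3.14, -0.0, 1.497]
contact_force: [0.0, 1.5, -0.4]
grip_width: 92.3
finger_force: 0.0
2.7833 [502.00828788 297.98467899 404.39080317] [-3.14024403e+00 -2.05073527e-04  1.49698739e+00]
```

View pics/w1.png

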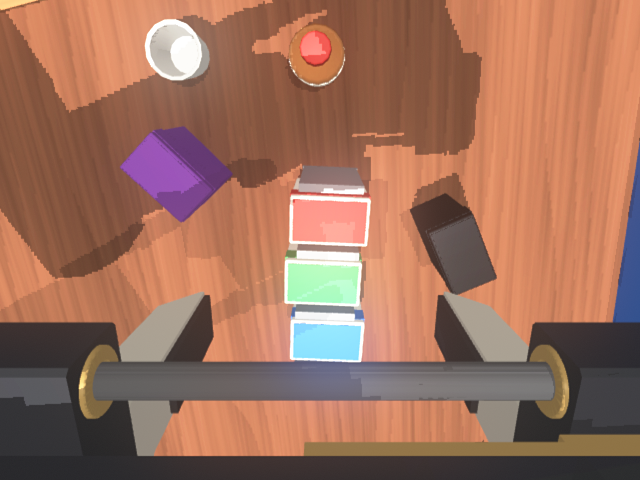

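The wrist view shows the red top at (330,220), green (323,283), blue (327,341) and black at (455,245), beside the fingers' path. A second wrist place will give the height.

```bash

python3 -m inch '[[-0.03,0,0,0,1],[-0.07,0,0,0,1],[-0.07,0,0,0,1],[-0.07,0,0,0,1]]' | head -2
cat >> h.py <<'E'
def redrect(w,ref=None,h=((0,12),(168,180)),roi=None):
    q=cv2.cvtColor(w['color'],cv2.COLOR_RGB2HSV);m=np.zeros(q.shape[:2],np.uint8)
    for a,b in h: m|=cv2.inRange(q,(a,140,150),(b,255,255))
    m=cv2.morphologyEx(m,cv2.MORPH_OPEN,np.ones((5,5),np.uint8))
    if roi is not None: k=np.zeros_like(m);k[roi[1]:roi[3],roi[0]:roi[2]]=1;m*=k
    c=max(cv2.findContours(m,0,2)[0],key=cv2.contourArea)
    return cv2.minAreaRect(c)
E
python3 - <<'E'
from h import *
np.set_printoptions(precision=1,suppress=True)
w1=np.load('w1.npy',allow_pickle=True).item()
w2=capture('wrist');save(w2,'w2');np.save('w2.npy',dict(w2),allow_pickle=True)
t=capture('top')
r1=redrect(w1);r2=redrect(w2);print(r1,r2)
# corner sort
def cs(r):
    b=cv2.boxPoints(r);b=b[np.argsort(b[:,1])];return np.r_[b[:2][np.argsort(b[:2,0])],b[2:][np.argsort(b[2:,0])]]
rt=redrect(t,roi=(190,200,220,250));print(rt)
P=[tri([(w1,a),(w2,b)]) for a,b in zip(cs(r1),cs(r2))]
for p in P: print(p)
c=np.mean([p[0] for p in P],0);print('centre',c)
print('2cam',tri([(w1,r1[0]),(w2,r2[0]),(t,rt[0])]))
for w,r in((w1,r1),(w2,r2)):
    q=np.array([atz(w,u,82) for u in cs(r)]);print(q.mean(0),q[1]-q[0],q[2]-q[0], np.arctan2(*(q[1]-q[0]+q[3]-q[2])[[1,0]]))
print(get_obs()['tool_pos'],get_obs()['tcp_rot'])
E
```

```text
time: 3.17
tool_pos: [496.0, 227.4, 405.4]
((314.3558044433594, 48.49723815917969), (68.61740112304688, 54.55857467651367), 64.53665161132812) ((329.33209228515625, 120.36225891113281), (78.708251953125, 47.34657287597656), 2.4895529747009277)Traceback (most recent call last):
  File "<stdin>", line 10, in <module>
  File "h.py", line 28, in redrect
    c=max(cv2.findContours(m,0,2)[0],key=cv2.contourArea)
ValueError: max() iterable argument is empty
```

```bash
python3 - <<'E'
from h import *
np.set_printoptions(precision=2,suppress=True)
w1=np.load('w1.npy',allow_pickle=True).item();w2=np.load('w2.npy',allow_pickle=True).item()
r1=redrect(w1,roi=(270,196,390,260));r2=redrect(w2,roi=(270,90,390,160));print(r1,r2)
def cs(r):
    b=cv2.boxPoints(r);b=b[np.argsort(b[:,1])];return np.r_[b[:2][np.argsort(b[:2,0])],b[2:][np.argsort(b[2:,0])]]
P=[tri([(w1,a),(w2,b)]) for a,b in zip(cs(r1),cs(r2))]
for p in P: print(p)
print('centre',np.mean([p[0] for p in P],0))
for w,r in((w1,r1),(w2,r2)):
    q=np.array([atz(w,u,82) for u in cs(r)]);print(q.mean(0),q[1]-q[0],q[2]-q[0], np.arctan2(*(q[1]-q[0]+q[3]-q[2])[[1,0]]))
print(get_obs()['tool_pos'],get_obs()['tcp_rot'])
d=np.hstack([w1['color'][180:270,260:400],w2['color'][80:170,260:400]]);cv2.imwrite('pics/d.png',cv2.resize(d[:,:,::-1],None,fx=2.8,fy=2.8))
E
```

```text
Traceback (most recent call last):
  File "h.py", line 28, in redrect
    c=max(cv2.findContours(m,0,2)[0],key=cv2.contourArea)
ValueError: max() iterable argument is empty
```

```bash
python3 - <<'E'
from h import *
np.set_printoptions(precision=2,suppress=True)
w1=np.load('w1.npy',allow_pickle=True).item();w2=np.load('w2.npy',allow_pickle=True).item()
print(w1['color'][220,330],w2['color'][120,330],w1['color'][220,390],w1['color'][283,323])
def rr(w,x,y):
    m=np.zeros((482,642),np.uint8);im=w['color'].copy()
    cv2.floodFill(im,m,(x,y),255,(14,)*3,(14,)*3,cv2.FLOODFILL_MASK_ONLY|cv2.FLOODFILL_FIXED_RANGE)
    c=max(cv2.findContours(m[1:-1,1:-1].copy(),0,2)[0],key=cv2.contourArea);return cv2.minAreaRect(c)
def cs(r):
    b=cv2.boxPoints(r);b=b[np.argsort(b[:,1])];return np.r_[b[:2][np.argsort(b[:2,0])],b[2:][np.argsort(b[2:,0])]]
r1=rr(w1,330,220);r2=rr(w2,330,120);print(r1,r2)
P=[tri([(w1,a),(w2,b)]) for a,b in zip(cs(r1),cs(r2))]
for p in P: print(p)
print('centre',np.mean([p[0] for p in P],0))
for w,r in((w1,r1),(w2,r2)):
    q=np.array([atz(w,u,82) for u in cs(r)]);print(q.mean(0),q[1]-q[0],q[2]-q[0], np.arctan2(*(q[1]-q[0]+q[3]-q[2])[[1,0]]))
print(get_obs()['tool_pos'],get_obs()['tcp_rot'])
E
```

```text
[255 154 141] [238  94  85] [228 149 112] [178 253 193]
((328.76409912109375, 220.9638214111328), (73.20659637451172, 40.95050811767578), 2.815556764602661) ((329.3294372558594, 120.25869750976562), (78.65221405029297, 47.085044860839844), 2.436648368835449)
(array([480.92, 315.89,  81.91]), [0.0, 0.0])
(array([533.16, 309.78,  83.42]), [0.0, 0.0])
(array([476.51, 285.26,  82.11]), [0.0, 0.0])
(array([530.39, 279.04,  83.66]), [0.1, 0.1])
centre [505.24 297.49  82.78]
[505.29 297.27  82.  ] [52.3  -6.46  0.  ] [ -4.42 -30.69   0.  ] -0.12368130055832598
[505.34 297.44  82.  ] [52.43 -6.12  0.  ] [ -4.44 -30.64   0.  ] -0.1168652222431107
[496.5  228.57 405.26] [ 3.14 -0.    1.5 ]
```

```bash
python3 -c "
from h import *
plan(505.3,297.4,300,1.451,1)"
```

```text
yaw 1.495 j [0.29 0.38 1.46 0.   1.3  0.37]
[0.0692, 0.0035, 0.1053] 0.044
```

```bash

python3 -m inch '[[0.069,0.0035,0.06,0.044,0.85],[0.0692,0.0035,0.105,0.044,0.85],[0.0692,0.0035,0.105,0.044,0.85],[0.0692,0.0035,0.105,0.044,0.85],[0.0692,0.0035,0.105,0.044,0.85],[0.0692,0.0035,0.105,0.044,0.85],[0.0692,0.0035,0.105,0.044,0.85]]'
python3 -c "
from h import *
plan(505.3,297.4,220,1.451,1)"
```

```text
time: 3.85
tool_pos: [506.8, 296.0, 302.2]
tcp_rot: [3.138, -0.002, 1.448]
contact_force: [-0.7, 0.5, -0.2]
grip_width: 78.1
finger_force: 0.0
yaw 1.4484 j [ 0.4   0.55  1.49 -0.    1.1   0.52]
[0.0011, -0.0019, 0.0822] -0.0026
```

```bash

python3 -m inch '[[0,0,0.03,0,0.85],[0.0005,-0.001,0.06,0,0.85],[0.0005,-0.001,0.081,0,0.85],[0.0005,-0.001,0.081,0,0.85],[0.0005,-0.001,0.081,0,0.85]]'
python3 -m inch '[[0,0,0,0,0.5],[0,0,0,0,0.5],[0,0,0,0,0.5],[0,0,0,0,0.5],[0,0,0,0,0.5],[0,0,0,0,0.5]]'
python3 -m inch '[[0,0,-0.01,0,0.5],[0,0,-0.03,0,0.5],[0,0,-0.06,0,0.5],[0,0,-0.09,0,0.5],[0,0,-0.11,0,0.5],[0,0,-0.11,0,0.5]]'
```

```text
time: 4.27
tool_pos: [506.0, 296.1, 220.1]
tcp_rot: [3.141, -0.001, 1.447]
contact_force: [0.5, 0.5, 0.9]
grip_width: 78.0
finger_force: 0.0
time: 4.77
tool_pos: [505.8, 296.6, 220.3]
tcp_rot: [3.139, -0.001, 1.448]
contact_force: [-0.7, -0.9, 6.8]
grip_width: 57.8
finger_force: 30.0
time: 5.27
tool_pos: [506.2, 296.9, 334.2]
tcp_rot: [3.134, -0.005, 1.448]
contact_force: [0.6, 0.1, -0.7]
grip_width: 57.5
finger_force: 30.0
```

Carton held at 57.8 mm. Next I'll set it on clear desk at about (480, 30) to regrasp across its y.

```bash
python3 -c "
from h import *
plan(480,30,330,1.571,1)"
```

```text
yaw 1.448 j [0.4  0.51 1.45 0.   1.16 0.52]
[-0.2681, 0.0067, 0.003] -0.123
```

```bash

python3 -m inch '[[-0.02,0,0,0,0.5],[-0.05,0.001,0,-0.03,0.5],[-0.09,0.002,0,-0.06,0.5],[-0.13,0.003,0,-0.08,0.5],[-0.17,0.004,0,-0.123,0.5],[-0.21,0.005,0,-0.123,0.5],[-0.245,0.006,0,-0.123,0.5],[-0.268,0.0067,0,-0.123,0.5]]' >/dev/null
python3 -m inch '[[0,0,0.01,0,0.5],[0,0,0.04,0,0.5],[0,0,0.075,0,0.5],[0,0,0.1,0,0.5],[0,0,0.11,0,0.5],[0,0,0.112,0,0.5],[0,0,0.112,0,0.5]]'
python3 -m inch '[[0,0,0.001,0,0.5],[0,0,0.002,0,0.5],[0,0,0.003,0,0.5],[0,0,0.003,0,0.5]]'
```

```text
time: 6.52
tool_pos: [478.7, 29.7, 215.5]
tcp_rot: [-3.139, -0.0, 1.571]
contact_force: [-0.5, 0.9, -1.3]
grip_width: 57.5
finger_force: 30.0
time: 6.85
tool_pos: [479.3, 29.7, 214.1]
tcp_rot: [3.141, 0.0, 1.571]
contact_force: [0.5, -0.3, -1.1]
grip_width: 57.8
finger_force: 30.0
```

```bash

python3 -m inch '[[0,0,0.001,0,0.5],[0,0,0.001,0,0.5]]' | grep -E 'pos|contact'
python3 -m inch '[[0,0,0.001,0,0.5],[0,0,0.001,0,0.5]]' | grep -E 'pos|contact'
```

```text
tool_pos: [479.4, 29.7, 213.9]
contact_force: [-1.9, -0.1, 8.8]
tool_pos: [479.4, 29.7, 213.8]
contact_force: [-4.7, 0.4, 18.5]
```

```bash

python3 -m inch '[[0,0,-0.0015,0,0.5],[0,0,-0.0015,0,0.9],[0,0,-0.0015,0,0.9],[0,0,-0.0015,0,0.9],[0,0,-0.0015,0,0.9]]'
python3 -m inch '[[0,0,-0.01,0,0.9],[0,0,-0.04,0,0.9],[0,0,-0.08,0,0.9],[0,0,-0.12,0,0.9],[0,0,-0.16,0,0.9],[0,0,-0.2,0,0.9],[0,0,-0.215,0,0.9],[0,0,-0.215,0,0.9]]'
python3 -c "
from h import *
plan(480,-205,430,3.30,2)"
```

```text
time: 7.6
tool_pos: [479.2, 29.7, 213.0]
tcp_rot: [-3.141, -0.0, 1.571]
contact_force: [-0.1, -0.6, -0.3]
grip_width: 79.4
finger_force: 0.0
time: 8.27
tool_pos: [479.6, 29.7, 432.5]
tcp_rot: [3.133, 0.001, 1.571]
contact_force: [0.1, 0.3, -0.2]
grip_width: 82.6
finger_force: 0.0
yaw 1.5709 j [-0.1   0.24  1.59  0.    1.3  -0.1 ]
[-0.1173, 0.0002, 0.0013] -0.8645
[-0.0763, -0.0892, 0.0013] -0.8645
```

```bash

python3 -m inch '[[-0.1173,0,0,-0.8645,0.9],[-0.1173,0,0,-0.8645,0.9],[-0.1173,0,0,-0.8645,0.9],[-0.1173,0,0,-0.8645,0.9],[-0.1173,0,0,-0.8645,0.9],[-0.1173,0,0,-0.8645,0.9],[-0.1173,0,0,-0.8645,0.9],[-0.1173,0,0,-0.8645,0.9]]' >/dev/null
python3 -m inch '[[-0.0763,-0.0892,0,-0.8645,0.9],[-0.0763,-0.0892,0,-0.8645,0.9],[-0.0763,-0.0892,0,-0.8645,0.9],[-0.0763,-0.0892,0,-0.8645,0.9],[-0.0763,-0.0892,0,-0.8645,0.9],[-0.0763,-0.0892,0,-0.8645,0.9],[-0.0763,-0.0892,0,-0.8645,0.9],[-0.0763,-0.0892,0,-0.8645,0.9]]'
python3 - <<'E'
from h import *
w=capture('wrist');save(w,'c1');np.save('c1.npy',dict(w),allow_pickle=True)
for t in ['case','case_step','lid_hinge','lid_tab']:print(t,[(np.round(r['centre'],1),round(r['conf'],2)) for r in tip_of(w,t)][:3])
E
```

```text
time: 9.6
tool_pos: [479.2, -205.2, 426.5]
tcp_rot: [3.14, -0.002, -2.979]
contact_force: [1.0, 0.3, -0.1]
grip_width: 82.7
finger_force: 0.0
case [(array([315.6, 208.4]), 0.91)]
case_step [(array([314.2, 217.2]), 0.89)]
lid_hinge [(array([320.5, 299.2]), 0.62), (array([364.9,  15. ]), 0.62)]
lid_tab [(array([335.7, 441.6]), 0.89)]
```

View pics/c1.png

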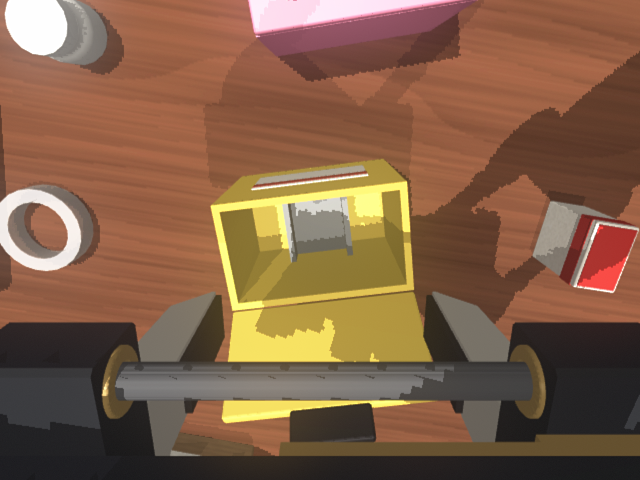

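The case fills rows 160–420: rim corners at (213,206), (405,182), (413,290), (233,310), channel near (320,225), black tab at (333,425) on the leaning lid. Second view next.

```bash

python3 -m inch '[[-0.03,0,0,0,0.9],[-0.07,0,0,0,0.9],[-0.07,0,0,0,0.9],[-0.07,0,0,0,0.9]]' >/dev/null
python3 - <<'E'
from h import *
np.set_printoptions(precision=1,suppress=True)
c1=np.load('c1.npy',allow_pickle=True).item()
w=capture('wrist');save(w,'c2');np.save('c2.npy',dict(w),allow_pickle=True)
one={'case':(315.6,208.4),'case_step':(314.2,217.2),'lid_hinge':(320.5,299.2),'lid_tab':(335.7,441.6)}
for t in one:
    r=[x['centre'] for x in tip_of(w,t)];print(t,r[:2],tri([(c1,one[t]),(w,r[0])]) if r else '')
print([atz(c1,u,120) for u in [(213,206),(405,182),(413,290),(233,310)]])
E
```

```text
case [[317.3, 134.9]] (array([ 498.6, -208.2,  -12.7]), [0.9, 0.9])
case_step [[315.9, 135.0]] (array([ 495.2, -209.3,   34.4]), [0.9, 0.9])
lid_hinge [[320.6, 206.8]] (array([ 537.6, -197.2,  111.1]), [0.0, 0.0])
lid_tab [] 
[array([ 475.9, -281.8,  120. ]), array([ 438.4, -155.7,  120. ]), array([ 515.1, -132.4,  120. ]), array([ 552.5, -260.4,  120. ])]
```

View pics/c2.png

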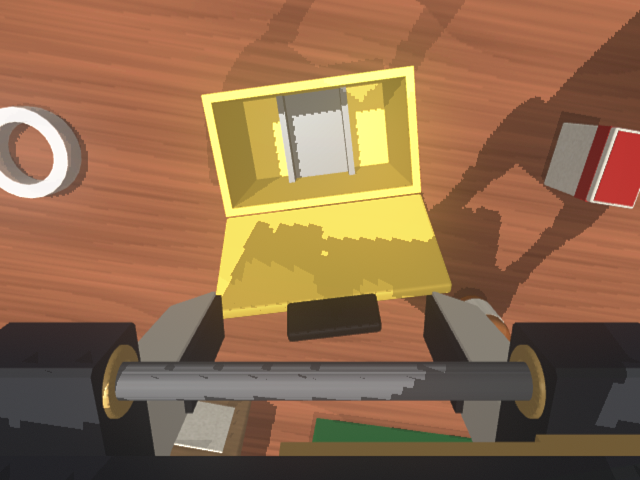

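```bash
python3 - <<'E'
from h import *
np.set_printoptions(precision=3,suppress=True)
c1=np.load('c1.npy',allow_pickle=True).item();c2=np.load('c2.npy',allow_pickle=True).item()
A=[(212,206),(406,182),(413,291),(232,310)];B=[(202,96),(413,67),(421,193),(227,216)]
for a,b in zip(A,B): print(tri([(c1,a),(c2,b)]))
M=np.array([[-40,-67],[-40,67],[40,67],[40,-67]])
from scipy.optimize import least_squares
def fit(img):
    q=np.array([atz(c,u,120)[:2] for c,U in img for u in U]);m=np.tile(M,(len(img),1))
    f=lambda v:((m@np.array([[np.cos(v[2]),np.sin(v[2])],[-np.sin(v[2]),np.cos(v[2])]])+v[:2])-q).ravel()
    s=least_squares(f,[495,-207,.25]);return s.x,s.fun
for I in ([(c1,A)],[(c2,B)],[(c1,A),(c2,B)]): print(*fit(I))
# rail tops at z=46 and channel
for U in [(279,97),(291,182),(344,89),(353,174)]: print('rail c2',atz(c2,U,46))
# refs: step centre via look
for u in [(292,335),(380,330)]: print('tab c2',[atz(c2,u,z) for z in (190,210)])
for c,n in((c1,'c1'),(c2,'c2')):
    im=cv2.resize(c['color'][(150 if n=='c1' else 55):(330 if n=='c1' else 235),190:440][:,:,::-1],None,fx=1.6*1.0,fy=1.6*1.0,interpolation=cv2.INTER_CUBIC)
    globals()[n+'i']=im
cv2.imwrite('pics/cc.png',np.vstack([c1i,c2i]))
E
```

```text
(array([ 476.029, -282.681,  120.28 ]), [0.3, 0.3])
(array([ 438.214, -154.936,  120.467]), [0.2, 0.2])
(array([ 514.698, -132.717,  122.76 ]), [0.4, 0.4])
(array([ 551.859, -260.558,  121.121]), [0.4, 0.4])
[ 495.701 -207.714    0.281] [-0.146 -0.76   0.357  0.549 -0.356  0.008  0.145  0.203]
[ 495.363 -207.425    0.286] [-0.242  0.095 -0.025  0.272 -0.252 -0.235  0.518 -0.131]
[ 495.532 -207.569    0.283] [-0.162 -0.656  0.081  0.578 -0.677  0.192  0.084  0.462 -0.225 -0.01
  0.251  0.243  0.069 -0.419  0.58  -0.391]
rail c2 [ 469.646 -241.933   46.   ]
rail c2 [ 535.884 -223.21    46.   ]
rail c2 [ 455.482 -191.747   46.   ]
rail c2 [ 520.887 -172.563   46.   ]
tab c2 [array([ 595.686, -204.175,  190.   ]), array([ 583.804, -204.425,  210.   ])]
tab c2 [array([ 584.545, -154.988,  190.   ]), array([ 573.686, -159.753,  210.   ])]
```

View pics/cc.png

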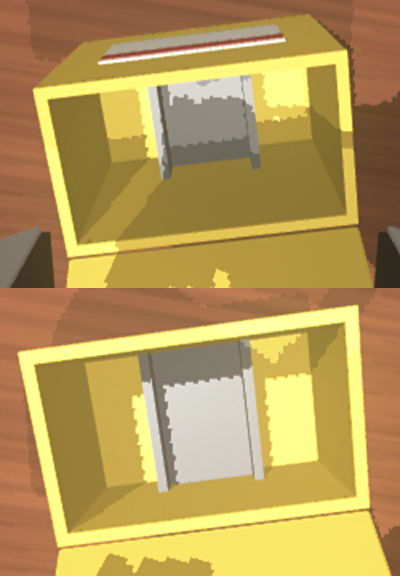

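Case fit: centre (495.5, −207.5), yaw 0.283, rim about 121 mm, with residuals under 0.8 mm. The lid leans back at about 2.1 rad. Next, back to the carton to regrasp across its y.

```bash
python3 -c "
from h import *
c1=np.load('c1.npy',allow_pickle=True).item()
print([atz(c1,u,76) for u in [(607,256)]])
plan(479.3,29.7,310,3.1416,1)"
```

```text
[array([477.82561439,  31.13411439,  76.        ])]
yaw -2.9844 j [-0.47  0.43  1.32 -0.    1.39 -2.2 ]
[0.0325, 0.2318, 0.1186] 0.1572
```

```bash

python3 -m inch '[[0.003,0.03,0,0.05,0.65],[0.01,0.07,0,0.1,0.65],[0.016,0.11,0.02,0.157,0.65],[0.02,0.145,0.04,0.157,0.65],[0.026,0.18,0.06,0.157,0.65],[0.03,0.21,0.085,0.157,0.65],[0.0325,0.232,0.11,0.157,0.65],[0.0325,0.232,0.1186,0.157,0.65]]' >/dev/null
python3 -m inch '[[0,0,0,0,0.65],[0,0,0,0,0.65]]'
python3 -c "
from h import *
plan(479.0,30,214,3.1416,1)"
```

```text
time: 11.27
tool_pos: [480.1, 29.4, 310.3]
tcp_rot: [-3.141, 0.001, -3.141]
contact_force: [1.5, -0.4, 0.1]
grip_width: 59.7
finger_force: 0.0
yaw -3.1406 j [-0.1   0.37  1.78 -0.    1.   -1.67]
[0.0012, 0.0006, 0.0963] 0.001
```

```bash

python3 -m inch '[[0.0005,0.0005,0.03,0,0.65],[0.0005,0.0005,0.065,0,0.65],[0.0005,0.0005,0.09,0,0.65],[0.0005,0.0005,0.096,0,0.65],[0.0005,0.0005,0.096,0,0.65],[0.0005,0.0005,0.096,0,0.65]]'
python3 -m inch '[[0,0,0,0,0.5],[0,0,0,0,0.3],[0,0,0,0,0.3],[0,0,0,0,0.3],[0,0,0,0,0.3],[0,0,0,0,0.3]]'
python3 -m inch '[[0,0,-0.01,0,0.3],[0,0,-0.03,0,0.3],[0,0,-0.07,0,0.3],[0,0,-0.11,0,0.3],[0,0,-0.15,0,0.3],[0,0,-0.16,0,0.3],[0,0,-0.16,0,0.3]]'
python3 -c "
from h import *
plan(495.5,-207.5,374,3.4246,1)"
```

```text
time: 11.77
tool_pos: [480.4, 29.7, 215.1]
tcp_rot: [-3.141, 0.002, -3.142]
contact_force: [0.3, -0.1, 1.2]
grip_width: 59.9
finger_force: 0.0
time: 12.27
tool_pos: [479.6, 30.5, 214.4]
tcp_rot: [-3.141, 0.001, -3.14]
contact_force: [-0.6, -0.6, 5.7]
grip_width: 35.7
finger_force: 30.0
time: 12.85
tool_pos: [479.8, 30.6, 377.0]
tcp_rot: [-3.141, 0.007, -3.14]
contact_force: [-0.2, -0.4, -1.0]
grip_width: 36.2
finger_force: 30.0
yaw -3.1401 j [-0.1   0.29  1.69  0.    1.16 -1.67]
[-0.0153, -0.2381, 0.0032] -0.2815
```

```bash

python3 -m inch '[[0,-0.02,0,-0.04,0.3],[-0.003,-0.05,0,-0.1,0.3],[-0.006,-0.09,0,-0.16,0.3],[-0.009,-0.13,0,-0.22,0.3],[-0.012,-0.165,0,-0.2815,0.3],[-0.014,-0.2,0,-0.2815,0.3],[-0.015,-0.23,0,-0.2815,0.3],[-0.0153,-0.2381,0,-0.2815,0.3]]' >/dev/null
python3 -m inch '[[0,0,0,0,0.3],[0,0,0,0,0.3],[0,0,0,0,0.3]]'
python3 - <<'E'
from h import *
w=capture('wrist');save(w,'p1');np.save('p1.npy',dict(w),allow_pickle=True)
plan(495.5,-207.5,245,3.4246,1)
E
```

```text
time: 13.77
tool_pos: [494.8, -206.3, 372.7]
tcp_rot: [3.14, -0.001, -2.858]
contact_force: [-0.2, -0.4, -2.1]
grip_width: 36.4
finger_force: 30.0
yaw -2.8574 j [-0.54  0.39  1.54  0.    1.21 -2.39]
[-0.0003, -0.0017, 0.128] 0.0012
```

View pics/p1.png

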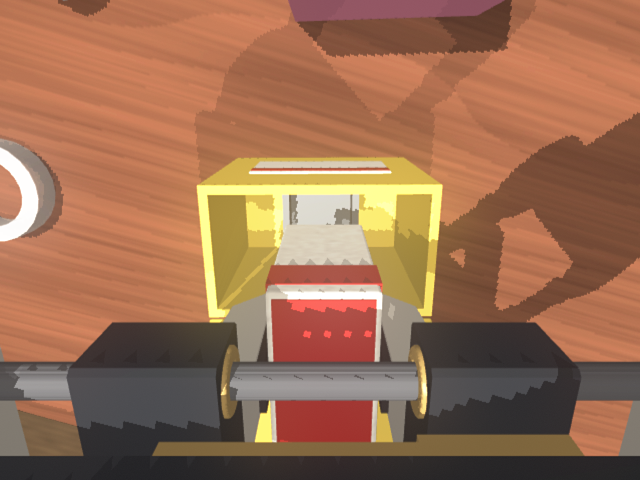

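Carton is square to the case, with the case about 2 mm to image left, so I'll shift −1.7 mm in tool y and lower.

```bash

python3 -m inch '[[0,-0.0017,0,0,0.3],[0,-0.0017,0.02,0,0.3],[0,-0.0017,0.045,0,0.3],[0,-0.0017,0.07,0,0.3],[0,-0.0017,0.09,0,0.3],[0,-0.0017,0.105,0,0.3],[0,-0.0017,0.115,0,0.3],[0,-0.0017,0.12,0,0.3]]' | grep -E 'pos|contact'
python3 -m inch '[[0,0,0.003,0,0.3],[0,0,0.006,0,0.3],[0,0,0.008,0,0.3],[0,0,0.008,0,0.3],[0,0,0.008,0,0.3]]'| grep -E 'pos|contact|rot|grip'
python3 -m inch '[[0,0,0.001,0,0.3],[0,0,0.002,0,0.3],[0,0,0.002,0,0.3]]'| grep -E 'pos|contact'
```

```text
tool_pos: [495.3, -208.4, 252.4]
contact_force: [-0.3, 0.3, -0.4]
tool_pos: [495.5, -209.3, 246.1]
tcp_rot: [-3.141, 0.001, -2.859]
contact_force: [-0.3, 0.1, -0.8]
grip_width: 35.7
tool_pos: [495.4, -209.3, 243.6]
contact_force: [0.4, -0.1, -1.4]
```

```bash

python3 -m inch '[[0,0.001,0.001,0,0.3],[0,0.001,0.002,0,0.3],[0,0.001,0.002,0,0.3]]'| grep -E 'pos|contact'
python3 -m inch '[[0,0,0.001,0,0.3],[0,0,0.001,0,0.3]]'| grep -E 'pos|contact'
python3 -m inch '[[0,0,0.0005,0,0.3],[0,0,0.0005,0,0.3]]'| grep -E 'pos|contact'
```

```text
tool_pos: [495.1, -208.2, 241.4]
contact_force: [1.0, 0.6, -1.1]
tool_pos: [495.1, -208.3, 240.5]
contact_force: [-0.6, 0.1, -1.4]
tool_pos: [495.1, -208.3, 240.4]
contact_force: [-0.8, 0.4, 2.5]
```

Contact is at the predicted height (240.4). Release narrow and rise.

```bash

python3 -m inch '[[0,0,0,0,0.45],[0,0,0,0,0.55],[0,0,0,0,0.55],[0,0,0,0,0.55],[0,0,0,0,0.55]]'
python3 -m inch '[[0,0,-0.01,0,0.55],[0,0,-0.03,0,0.55],[0,0,-0.06,0,0.55],[0,0,-0.1,0,0.55],[0,0,-0.14,0,0.55],[0,0,-0.18,0,0.55],[0,0,-0.2,0,0.55],[0,0,-0.2,0,0.55]]' | grep -E 'pos'
python3 - <<'E'
from h import *
w=capture('wrist');save(w,'q1');np.save('q1.npy',dict(w),allow_pickle=True)
print(get_obs()['tool_pos'],[(r['centre'],r['conf']) for r in tip_of(w,'lid_tab')])
E
```

```text
time: 16.15
tool_pos: [495.2, -208.3, 240.0]
tcp_rot: [3.142, 0.0, -2.859]
contact_force: [-0.5, 0.4, 0.1]
grip_width: 50.4
finger_force: 0.0
tool_pos: [495.3, -208.3, 446.6]
[ 495.03911208 -208.17227174  443.43604789] []
```

View pics/q1.png

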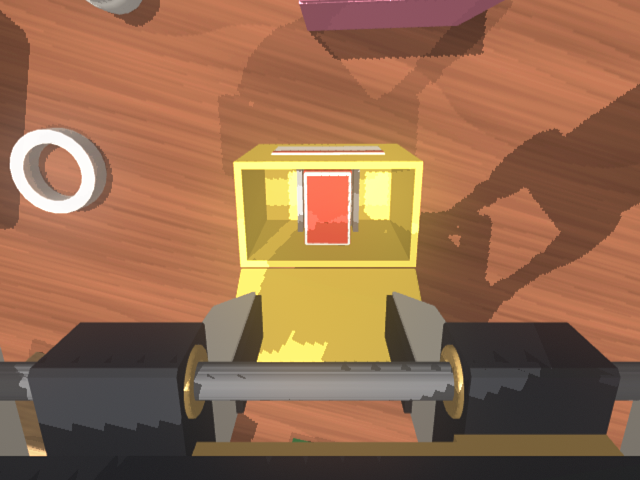

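The carton stands between the rails (red top at (328,208)) and the lid still leans back. I'll go behind the lid with the fingers shut and push the tab over. At this yaw, tool −x is case +x.

```bash

python3 -c "
from h import *
q=np.load('q1.npy',allow_pickle=True).item();print(atz(q,(328,208),102))"
python3 -m inch '[[-0.02,0,0,0,0.2],[-0.055,0,0,0,0],[-0.095,0,0,0,0],[-0.13,0,0,0,0],[-0.135,0,0,0,0],[-0.135,0,0.01,0,0],[-0.135,0,0.04,0,0],[-0.135,0,0.08,0,0]]'
python3 -m inch '[[0,0,0.002,0,0],[0,0,0.002,0,0]]'
```

```text
[ 493.55118221 -208.04728643  102.        ]
time: 17.58
tool_pos: [624.1, -171.0, 360.7]
tcp_rot: [-3.139, 0.003, -2.859]
contact_force: [1.1, -0.2, -0.8]
grip_width: 2.4
finger_force: 0.0
time: 17.75
tool_pos: [623.3, -170.9, 355.2]
tcp_rot: [3.137, -0.006, -2.86]
contact_force: [-0.1, 0.5, 1.2]
grip_width: 0.4
finger_force: 0.0
```

```bash

python3 -m inch '[[0.015,0,0,0,0],[0.03,0,0,0,0],[0.04,0,-0.002,0,0],[0.05,0,-0.004,0,0],[0.06,0,-0.006,0,0],[0.07,0,-0.008,0,0],[0.075,0,-0.01,0,0]]' | grep -E 'pos|contact|time'
python3 - <<'E'
from h import *
w=capture('scene');cv2.imwrite('pics/s2.png',cv2.resize(w['color'][100:300,180:380][:,:,::-1],None,fx=3,fy=3))
E
```

```text
time: 18.33
tool_pos: [551.5, -192.0, 368.8]
contact_force: [1.3, 0.9, -1.0]
```

View pics/s2.png

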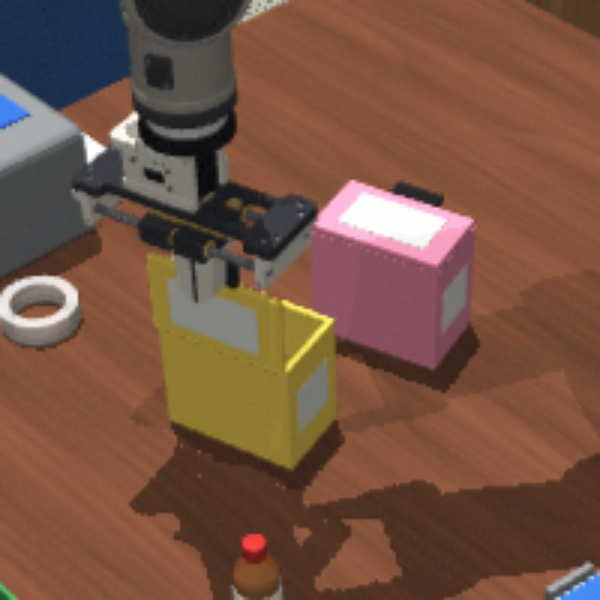

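The picture shows the lid about upright with the fingers behind it. I'll follow its arc over and down.

```bash

python3 -m inch '[[0.01,0,-0.003,0,0],[0.02,0,-0.003,0,0],[0.03,0,-0.002,0,0],[0.04,0,0.002,0,0],[0.05,0,0.007,0,0],[0.058,0,0.014,0,0],[0.065,0,0.021,0,0],[0.071,0,0.03,0,0]]' | grep -E 'pos|contact|time'
python3 -m inch '[[0.006,0,0.01,0,0],[0.01,0,0.018,0,0],[0.012,0,0.024,0,0],[0.012,0,0.027,0,0],[0.012,0,0.027,0,0]]' | grep -E 'pos|contact|time'
```

```text
time: 19.05
tool_pos: [483.5, -211.7, 338.1]
contact_force: [-0.4, 0.4, 2.6]
time: 19.47
tool_pos: [472.7, -214.7, 310.2]
contact_force: [0.4, -0.0, -0.2]
```

```bash

python3 -m inch '[[0,0,0.001,0,0],[0,0,0.002,0,0],[0,0,0.003,0,0],[0,0,0.003,0,0]]' | grep -E 'pos|contact'
python3 -m inch '[[0,0,0.001,0,0],[0,0,0.0015,0,0],[0,0,0.0015,0,0]]' | grep -E 'pos|contact'
```

```text
tool_pos: [473.1, -214.7, 308.1]
contact_force: [-0.9, -0.0, 0.8]
tool_pos: [473.1, -214.7, 306.7]
contact_force: [0.6, -0.5, 1.5]
```

```bash

python3 -m inch '[[0,0,0.001,0,0],[0,0,0.001,0,0]]' | grep -E 'pos|contact'
python3 -m inch '[[0,0,0.001,0,0],[0,0,0.001,0,0]]' | grep -E 'pos|contact'
```

```text
tool_pos: [473.0, -214.7, 306.6]
contact_force: [-3.2, 0.2, 10.3]
tool_pos: [473.0, -214.6, 306.5]
contact_force: [-5.6, 2.2, 16.4]
```

Firm stop at 128.5 mm, which is rim 120 plus 8 mm of lid, so it's shut. Retreat and check.

```bash

python3 -m inch '[[0,0,-0.01,0,0],[0,0,-0.03,0,0],[0,0,-0.07,0,0],[0,0,-0.11,0,0],[0,0,-0.13,0,0],[0.03,0,-0.13,0,0],[0.05,0,-0.13,0,0],[0.05,0,-0.13,0,0]]' | grep -E 'pos|contact|time'
python3 - <<'E'
from h import *
s=capture('scene')['color'][100:400,180:520];w=capture('wrist')['color']
a=cv2.resize(s[:,:,::-1],(440,388));b=cv2.resize(w[:,:,::-1],(360,270))
c=np.zeros((388,800,3),np.uint8);c[:,:440]=a;c[:270,440:]=b;cv2.imwrite('pics/f.png',c)
E
```

```text
time: 21.05
tool_pos: [422.9, -228.9, 435.2]
contact_force: [0.4, -0.3, 0.4]
```

View pics/f.png

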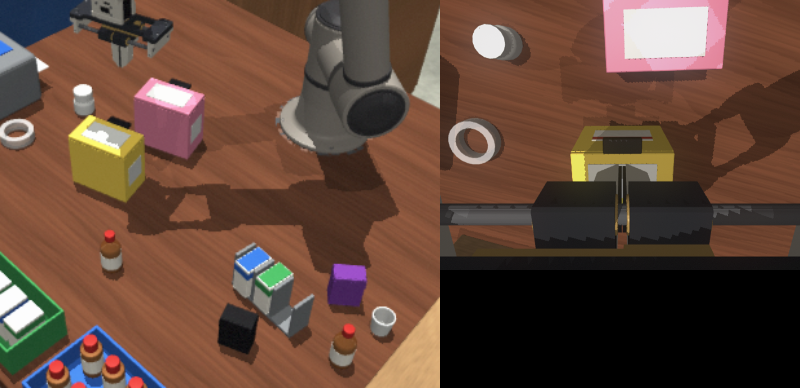

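The lid is shut flat, the rack's red bay is empty, the other things stand where they were, and the arm is clear.

```bash
python3 -c "
from plant import *
print(close_job())"
```

```text
the job is handed in; nothing more can be done
None
```

The red-topped carton is standing upright on the step between the rails in the yellow case and the lid is fully shut. In the final picture nothing else has moved; I handed the job in at about 21 s, and no verdict came back.

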